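# Lock the vial-tray hold-down with its R-clip

## Robot

A 7-joint arm with a two-finger parallel gripper is mounted at the origin on the work surface. World frame = base frame: x ahead of the robot, y to its left, z up, the work surface at z = 0. Lengths are in m, angles in rad, forces in N, time in s.
With the tool pointing down it reaches from about 0.35 to 0.9 m from the base axis. Payload 8.1 kg.
Tool frame: the origin (TCP) lies midway between the tips of the shut fingers; the grasp point (between the pads) lies arm.tcp_to_grasp behind it (arm.tcp_to_grasp is the distance from the TCP to the grasp point, in m); z points along the fingers, y is the line along which they close (so a half turn about z gives the same grasp; the last joint's range is limited). The gripper opens to 92 mm and grips with 3 to 60 N. Pads are 19 mm wide; open, the fingers measure 130 mm over their backs; the gripper's body (75 mm by 190 mm) begins 47 mm behind the grasp point.
Start: joints at [1.178, 0.434, 0.025, 1.573, -0.012, 1.134, -0.075], TCP at [0.179, -0.599, 0.227] pointing down, gripper open.
Joint ranges: [-2.62, 2.62], [-0.44, 2.09], [-1.27, 1.32], [0.08, 2.57], [-1.32, 4.46], [0.12, 2], [-2.74, 2.74]. Speed limits (rad/s): [2.22, 2.22, 3.01, 3.01, 3.14, 3.14, 3.14].

## Interface

Orientations are given as a rotation vector (axis times angle).
In Python, from cell import observe, get_image, arm gives the robot as it stands. The module is installed in compiled form; this text tells all that it offers.
- The arm moves only by the tool drive_tool, never from a script. Its argument "steps" is a list of rows, each a list of 5 numbers: the closure, from 0 (fully open) to 1 (shut), then the shift along the world's x, y, z in mm, then the turn about the world's z in rad. In form: [[hand, x, y, z, roll], ...]. A call has 1 to 20 rows; each row shifts and turns the commanded pose from where the row before left it; what a row does not reach is not made up. A row lasts 1/12 s, in which the tool goes at most 41.7 mm and 7.16 degrees, less where a joint would pass 70% of its speed; a pose out of reach is approached as far as the arm can. A call with a gripper value outside its range is refused whole. The fingers move at their own pace and stop on an object; "grip_force" is the grip in N (left out, the last holds). Time passes only in rows, so rows that do not move let the fingers close. It gives the time, the measured TCP pose, the force, the opening and the grip force at its end, in the units of the state.
- observe(): the state, without advancing time (a new reading comes with each control period).
- get_image(name): name is "side" or "top"; returns a dict with "image" (384x512x3 uint8, red, green, blue), "vfov" (degrees; the focal length in pixels is half the picture's height over the tangent of half this angle, whatever the lens; pixels are square), "cx", "cy" (the principal point, pixels), "k1" (the pictures are not rectified: a ray, as slopes to the right and down, at radius r is drawn at 1 + k1 r^2 times it, then the intrinsics apply), "xyz" and "attitude" of the camera in the world. Camera axes: x right, y down, z forward; pixel columns grow to the right and rows downward; lengths in m; the calibration is good to about 2 mm. A picture is of the moment at which its call begins. There is no depth.
- arm.sign_off(): hands the job in; it is judged then, once.
The state is a dict: "clock": time; "joints": joint angles; "dq": joint speeds; "joint_efforts": joint torques, N m; "position": TCP position; "ee_rot": TCP orientation; "force": force on the tool from outside, world axes, zero at the start; "ft_torque": the same for the moment, N m; "width": opening from 0.0 (shut) to 1.0 (fully open); "gripper_force": force on a finger pad.
Only numpy, scipy, OpenCV 4.12 (cv2) and the standard library are available. Lean on these libraries where they do the work, as an engineer would, in place of code of your own. Each camera call takes 0.05 s, during which the arm holds its last target. There are 200 camera calls.

## Task

The vial tray in the packing jig is held down by a steel bar lying over an upright cross-drilled pin, and the pin's R-clip is missing: it lies on the bench. Pick up the clip, push its straight leg through the hole in the pin and keep pushing until the bow springs over the pin and the clip is fully home, then let go and leave it there. Do not knock over or shift the carton, the vial and the amber jar standing nearby.

Things in the scene. Friction and masses are not known exactly. Their poses are not given: they have to be found in the camera images.
- jig: Packing jig, fixed: base plate 300 x 170 x 10 mm reaching 35 mm to -x of the pin; white block (46 x 60 mm, top 55 mm up) under the pin; beyond it a white vial tray (rim 55 mm up); steel hold-down bar 30 mm wide, top 61 mm up. Origin: on the bench below the pin's axis. x: from the pin along the bar to the tray, z up. The side to -x of the pin is free: the clip comes in from there, along +x.
- jig_pin (a point): Point on the axis of the upright 20 mm steel pin, 81 mm above the bench. The hole (7.8 mm wide and high) runs through the pin along the jig's x. The pin stands on shims: the hole's centre is anywhere from 7 mm below to 7 mm above this point, NOT measured; feel for it with the leg's tip or look: it is 16 mm below the pin's flat top. Pin and jig do not move.
- clip: R-clip of 5 mm steel wire lying flat, 72 g. Origin: centre of the underside of its grey grip block, 26 (x) x 14 (y) x 26 (z) mm, taken across the 14 mm behind its 26 mm wide thumb flange (x = 12 to 15 mm). Straight leg along +x, axis 3 mm above the underside, tip at x = 95 mm. A 9.6 mm sleeve on the leg ends at x = 33.5 mm and stops at the pin. Springy bow on the +y side, 18 mm out, ends at x = 77.
- clip_tip (a point): Round tip of the straight leg, 95 mm ahead of the clip's origin, on the leg's axis (3 mm above the underside). Axes as the clip's. Each time the tip is pushed against solid steel the clip shifts back and pitches down about 1 mm in the fingers. When let go, the seated clip droops by about 0.2 rad in the hole: that is normal.
- clip_seat (a point): Point on the leg's axis 45 mm ahead of the clip's origin, at the middle of the bow's hollow: the pin's axis is here (or up to 1.5 mm nearer the grip) when the clip is fully home. The bow's narrow throat lies 12.5 mm ahead of it. Axes as the clip's.
- clip_bow (a joint): How far the bow is sprung away from the leg, rad: 0 relaxed, about 0.1 while its throat rides over the pin, near 0 again once sprung home. Pushing it over takes about 5 to 10 N along the leg, 20 N if the leg binds off-centre in the hole; the force falls once the throat is past the pin's axis and rises when the sleeve meets the pin.
- vial: Glass vial with blue cap, 24 mm diameter, 50 mm high, standing upright on the bench. Leave alone. Origin: centre of its underside.
- carton: Closed white paper carton 70 x 100 x 45 mm on the bench. Leave alone. Origin: centre of its underside.
- ampoule_jar: Amber glass jar with white lid, 40 mm diameter, 60 mm high, standing on the bench. Leave alone. Origin: centre of its underside.
Not all that is in view belongs to the job. There is more than one size of the clip; the one meant has the size given above.

How it is judged:
By the outcome, as a careful person would: the job done as asked, in the order asked, and still so for the second after the job is handed in, with the robot touching nothing.
It also fails if it takes over 54 s, if anything falls off the work surface, if the arm or the gripper's body presses on something with over 40 N, if the wrist force passes 120 N, or if a joint passes its speed limit or range.

## Working session

There is one attempt and no reset: what is moved stays moved. The work goes in short steps, Python scripts to look and compute and a tool call to move; the robot and the scene stay as the last step left them, time stands still between calls to the robot, and variables do not carry over. Pictures are saved under pics/ and viewed, at most 10 in all, crops included, and the job is handed in when it is done.

Besides the shell and the picture viewer there is one more tool, called after ">>>" as name([rows], argument=value, ...), one row to a line, values as JSON. drive_tool: Moves the arm, as the interface text tells. Its arguments: {"type":"object","properties":{"steps":{"type":"array"},"grip_force":{"type":"number"}},"required":["steps"]}

```bash
mkdir -p pics; cat > h.py <<'E'
import numpy as np, cv2
from cell import observe, get_image, arm
from scipy.spatial.transform import Rotation as R
def snap(n,f):
    d=get_image(n); cv2.imwrite('pics/'+f,d['image'][:,:,::-1]); np.save('pics/'+f[:-4]+'.npy',d,allow_pickle=True); return d
def load(f): return np.load('pics/'+f+'.npy',allow_pickle=True).item()
def rot(d):
    a=np.array(d['attitude'],float); return a if a.shape==(3,3) else R.from_rotvec(a).as_matrix()
def K(d):
    f=d['image'].shape[0]/2/np.tan(np.radians(d['vfov'])/2)
    return np.array([[f,0,d['cx']],[0,f,d['cy']],[0,0,1.]]),np.array([d['k1'],0,0,0.])
def ray(d,uv):
    k,D=K(d); p=cv2.undistortPointsIter(np.array(uv,float).reshape(-1,1,2),k,D,None,None,(3,50,1e-10)).reshape(-1,2)
    return np.c_[p,np.ones(len(p))]@rot(d).T
def plane(d,uv,z):
    r=ray(d,uv); o=np.array(d['xyz']); return o+r*((z-o[2])/r[:,2])[:,None]
def proj(d,P):
    q=(np.array(P,float).reshape(-1,3)-d['xyz'])@rot(d); k,D=K(d)
    return cv2.projectPoints(q,np.zeros(3),np.zeros(3),k,D)[0].reshape(-1,2)
def tri(d1,u1,d2,u2):
    a,b=ray(d1,u1)[0],ray(d2,u2)[0]; o1,o2=np.array(d1['xyz']),np.array(d2['xyz'])
    s=np.linalg.lstsq(np.c_[a,-b],o2-o1,rcond=None)[0]; p,q=o1+a*s[0],o2+b*s[1]; return (p+q)/2,np.linalg.norm(p-q)
E
python3 - <<'E'
from h import *
for n in('top','side'):
    d=snap(n,n+'0.png'); print({k:v for k,v in d.items() if k!='image'})
    im=cv2.imread(f'pics/{n}0.png'); cv2.imwrite(f'pics/{n}0b.png',cv2.resize(im,(768,576),interpolation=cv2.INTER_CUBIC))
print(observe(),arm.tcp_to_grasp)
E
```

```text
{'vfov': 53.90580752641061, 'cx': 251.27140477460992, 'cy': 194.63976381743277, 'k1': 0.02075017841003011, 'xyz': array([0.32856823, 0.00476437, 0.95445042]), 'attitude': array([-2.09992515,  2.13786093, -0.21471259])}
{'vfov': 42.626443516848894, 'cx': 251.53860965685038, 'cy': 192.85425058228287, 'k1': 0.040714783394131225, 'xyz': array([0.1452517 , 0.7275781 , 0.87296876]), 'attitude': array([-0.64683368,  2.66993042, -1.10273407])}
{'clock': 0.1, 'joints': array([ 1.17839289,  0.43513389,  0.02498766,  1.57400848, -0.01160962,
        1.13401647, -0.07510689]), 'dq': array([ 0.0003218 , -0.00273177,  0.00060363, -0.00406276, -0.00044356,
       -0.00018546,  0.00045242]), 'joint_efforts': array([ 3.14927071e-03, -6.69133258e+01,  9.88004878e-01, -3.15148866e+01,
       -6.05120184e-02,  3.75490962e-02,  1.15713592e-04]), 'position': array([ 0.17841285, -0.59850717,  0.22603477]), 'ee_rot': array([-3.10732229e+00, -4.53286473e-01,  5.16697101e-04]), 'force': array([-0.4203373 ,  0.25861067, -0.3447256 ]), 'ft_torque': array([ 0.01127372, -0.00951346, -0.03173564]), 'gripper_force': 0.0, 'width': 0.9996522012839832} 0.0188
```

View pics/top0b.png

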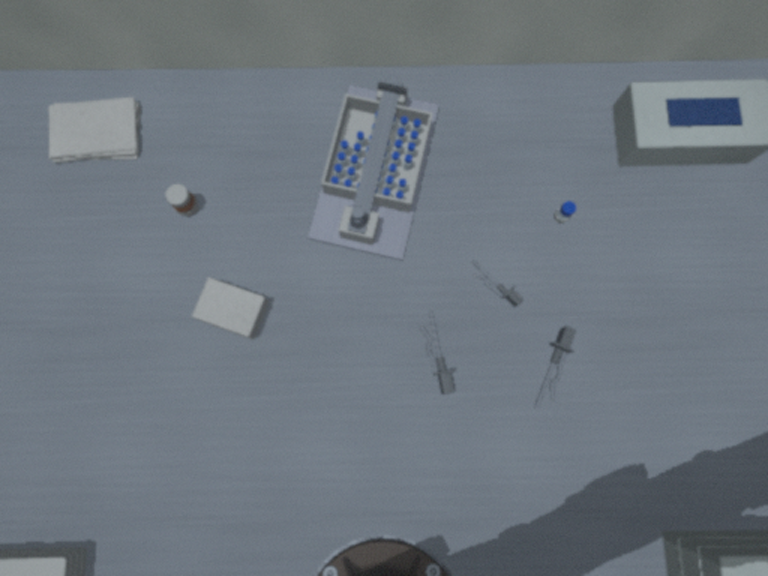

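View pics/side0b.png

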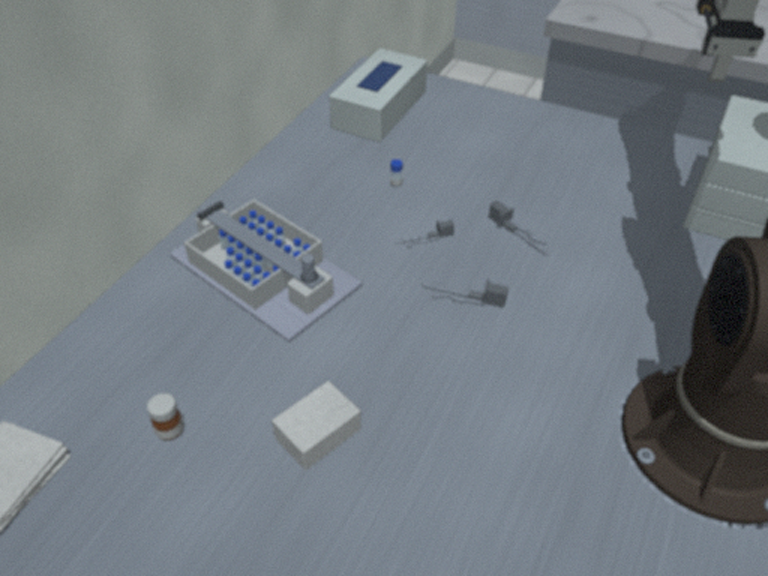

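Top view shows the pin at (359,218), and three clips with grips at about (511,295), (445,378) and (564,342). The carton is at (229,307), the jar at (180,198) and the vial at (566,211). Next I measure the clips in an enlarged crop.

```bash
python3 - <<'E'
from h import *
im=cv2.imread('pics/top0.png')
c=cv2.resize(im[165:277,270:400],None,fx=6,fy=5.3,interpolation=cv2.INTER_CUBIC) if 0 else cv2.resize(im[170:276,272:398],None,fx=5.6,fy=5.6,interpolation=cv2.INTER_CUBIC)
c=cv2.createCLAHE(2,(4,4)).apply(cv2.cvtColor(c,cv2.COLOR_BGR2GRAY)); cv2.imwrite('pics/clips.png',c)
im=cv2.imread('pics/side0.png'); 
c=cv2.resize(im[110:215,250:380],None,fx=5.6,fy=5.6,interpolation=cv2.INTER_CUBIC);cv2.imwrite('pics/clipsS.png',c)
print(c.shape)
E
```

```text
(588, 728, 3)
```

View pics/clips.png

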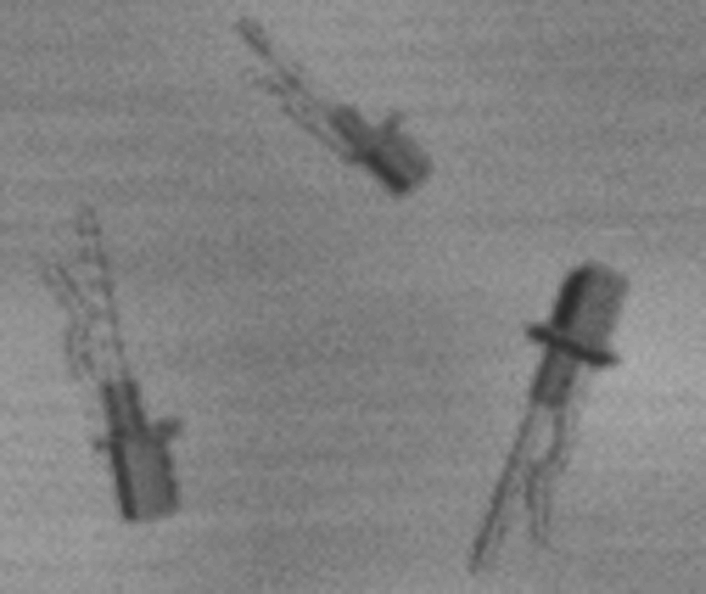

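View pics/clipsS.png

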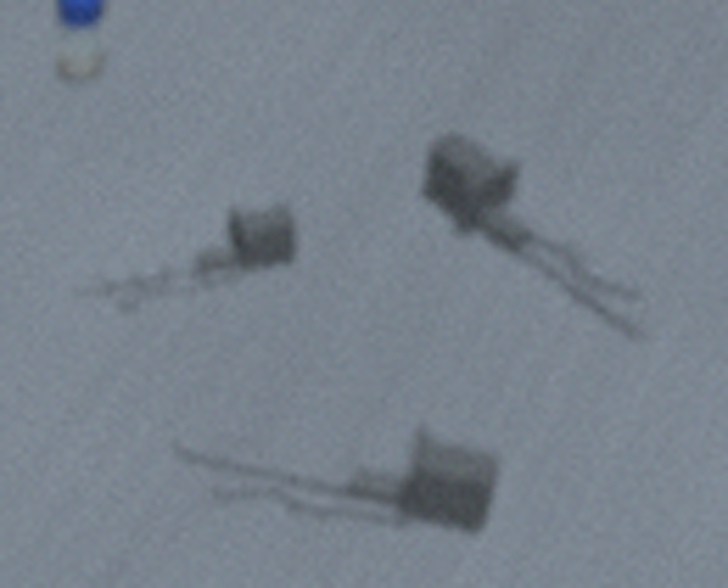

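The crop shows three clips: small (tip (243,22)), left (tip (87,210), grip rear (150,518)) and right (tip (475,568), grip rear (600,265)). I'll compute their true lengths.

```bash
python3 - <<'E'
from h import *
T=load('top0');S=load('side0')
c=lambda *p:np.array(p)/5.6+[272-.4,170-.4]
s=lambda *p:np.array(p)/5.6+[250-.4,110-.4]
def pr(n,a,b,bz=.026):
    A=plane(T,[c(*a)],.003)[0];B=plane(T,[c(*b)],bz)[0];print(n,A.round(4),B.round(4),'len',np.linalg.norm((A-B)[:2]).round(4),'yaw',np.arctan2(*(A-B)[1::-1]).round(3))
pr('small',(243,22),(418,178),.02)
pr('left',(87,210),(152,519))
pr('right',(475,568),(602,265))
for n,t,ss in(('left tip',(87,210),(178,446)),('right tip',(475,568),(643,335)),('small tip',(243,22),(80,292))):
    print(n,tri(T,c(*t),S,s(*ss)))
    print(plane(S,[s(*ss)],.003))
# side clips: grip widths, rear faces, z
for n,p in (('left grip back top',(495,462)),('left grip back bottom',(485,530)),('left near top',(408,478))):
    print(n,plane(S,[s(*p)],.026),plane(S,[s(*p)],0.))
print('top left grip corners',plane(T,[c(127,520),c(178,512),c(172,440)],.026))
print('right',plane(T,[c(585,262),c(628,280),c(607,352)],.026))
E
```

```text
small [ 0.5725 -0.1673  0.003 ] [ 0.4946 -0.2389  0.02  ] len 0.1059 yaw 0.744
left [ 0.4855 -0.0917  0.003 ] [ 0.346  -0.1124  0.026 ] len 0.141 yaw 0.147
right [ 0.3229 -0.2564  0.003 ] [ 0.4531 -0.3158  0.026 ] len 0.1431 yaw 2.714
left tip (array([ 0.48525154, -0.09235003, -0.00153127]), np.float64(0.001958122876875242))
[[ 0.48250701 -0.08822936  0.003     ]]
right tip (array([ 3.22055913e-01, -2.57485923e-01, -1.57990865e-04]), np.float64(0.001670141469125073))
[[ 0.32062175 -0.25418524  0.003     ]]
small tip (array([ 0.57286665, -0.16892389, -0.00431146]), np.float64(0.003107193484815024))
[[ 0.56769853 -0.16154071  0.003     ]]
left grip back top [[ 0.34718968 -0.12049366  0.026     ]] [[ 0.35338871 -0.14652752  0.        ]]
left grip back bottom [[ 0.33678119 -0.08006661  0.026     ]] [[ 0.34266071 -0.10485946  0.        ]]
left near top [[ 0.3771024  -0.09414788  0.026     ]] [[ 0.38421968 -0.11937299  0.        ]]
top left grip corners [[ 0.34576849 -0.10154717  0.026     ]
 [ 0.34878865 -0.1237231   0.026     ]
 [ 0.37965105 -0.12253717  0.026     ]]
right [[ 0.45455136 -0.30841988  0.026     ]
 [ 0.44623489 -0.32664242  0.026     ]
 [ 0.41468082 -0.3146783   0.026     ]]
```

The two larger clips are about 141 mm long. The "small" one is about 106 mm (nominal 108), so it is the one meant, with its bow on the +y side as it should be. Next, the jig.

```bash
python3 - <<'E'
from h import *
a=cv2.imread('pics/top0.png')[50:178,200:300]; b=cv2.imread('pics/side0.png')[125:230,110:245]
a=cv2.resize(a,None,fx=4,fy=4,interpolation=cv2.INTER_CUBIC); b=cv2.resize(b[0:90,35:130],None,fx=4,fy=4,interpolation=cv2.INTER_CUBIC)
o=np.zeros((512,780,3),np.uint8); o[:,:400]=a; o[:b.shape[0],400:400+b.shape[1]]=b; cv2.imwrite('pics/jig.png',o)
E
```

```text
(no output)
```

View pics/jig.png

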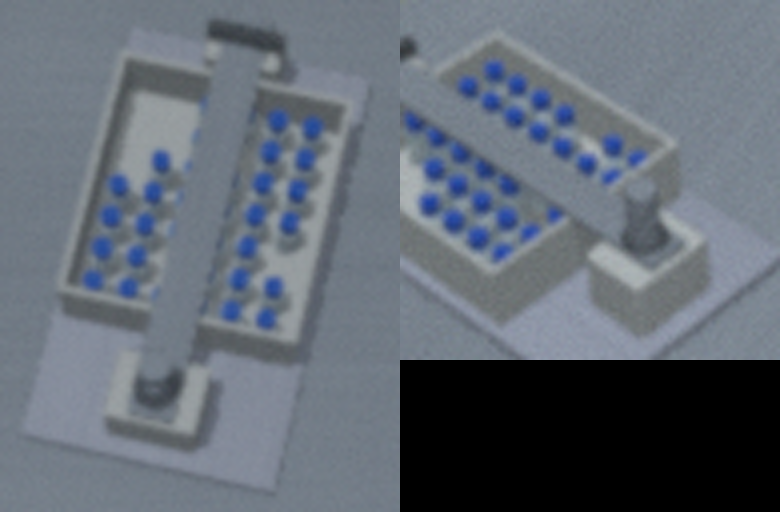

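The pin top shows at about (158,378) in the top crop and (641,187) in the side crop. Base plate corners are (22,435), (275,490), (370,78) and (130,30).

```bash
python3 - <<'E'
from h import *
T=load('top0');S=load('side0')
c=lambda *p:np.array(p)/4+[200-.4,50-.4]
s=lambda *p:(np.array(p)-[400,0])/4+[145-.4,125-.4]
P=plane(T,[c(22,435),c(275,490),c(370,78),c(130,30)],.010);print('plate',P.round(4))
d=[P[3]-P[0],P[2]-P[1]];print('yaw',[np.arctan2(v[1],v[0]) for v in d],'end',np.arctan2(*(P[0]-P[1])[:2])*-1, [np.linalg.norm(v) for v in d],np.linalg.norm(P[0]-P[1]))
B=plane(T,[c(212,65),c(145,355),c(258,68),c(192,362)],.061);print('bar',[np.arctan2(*(B[i]-B[i+1])[1::-1]) for i in(0,2)],B.round(4))
pt,e=tri(T,c(157,378),S,s(641,187));print('pin',pt,e)
y=np.arctan2(*(d[0]+d[1])[1::-1]);x=np.array([np.cos(y),np.sin(y),0])
print('pin from plate',(P[0]+P[1])/2+.035*x, 'from bar',B[[0,2]].mean(0),B[[1,3]].mean(0))
print('blocktop',plane(T,[c(118,352),c(106,412),c(195,437),c(212,368)],.055))
# line-segment detection for yaw
f=cv2.resize(cv2.cvtColor(cv2.imread('pics/top0.png'),cv2.COLOR_BGR2GRAY)[50:178,200:300],None,fx=4,fy=4,interpolation=cv2.INTER_CUBIC)
for l in cv2.createLineSegmentDetector().detect(cv2.GaussianBlur(f,(7,7),0))[0][:,0]:
    if np.hypot(*(l[:2]-l[2:]))>150:
        q=plane(T,[c(*l[:2]),c(*l[2:])],.05);v=q[1]-q[0];print(l.round(),np.arctan(v[1]/v[0]).round(4))
V=S;print('obj',plane(T,[[566/1.5,211/1.5]],.05),plane(T,[[180/1.5,198/1.5]],.06),plane(T,[[229/1.5,307/1.5]],.045))
print('pix proj pin',proj(T,pt),proj(S,pt))
E
```

```text
plate [[ 0.6164  0.1176  0.01  ]
 [ 0.5767 -0.0458  0.01  ]
 [ 0.8653 -0.1183  0.01  ]
 [ 0.9039  0.045   0.01  ]]
yaw [np.float64(-0.24747046237957412), np.float64(-0.24606776429414515)] end -0.2385953019972033 [np.float64(0.2965075729188096), np.float64(0.29753948920010315)] 0.1681866552909577
bar [np.float64(-0.22736447820607805), np.float64(-0.22718297717206976)] [[ 0.8472 -0.0099  0.061 ]
 [ 0.6513  0.0354  0.061 ]
 [ 0.8446 -0.0396  0.061 ]
 [ 0.6462  0.0063  0.061 ]]
pin [0.62627279 0.02788584 0.09736196] 0.005113127884792366
pin from plate [0.63050633 0.02734664 0.01      ] from bar [ 0.84591904 -0.02476864  0.061     ] [0.64875748 0.02082869 0.061     ]
blocktop [[ 0.65571944  0.05247786  0.055     ]
 [ 0.61668598  0.06019531  0.055     ]
 [ 0.59959559  0.0052056   0.055     ]
 [ 0.64420592 -0.00615864  0.055     ]]
[ 66. 281. 126.  61.] -0.2516
[297. 340. 348. 127.] -0.2524
obj [[ 0.64265605 -0.31930554  0.05      ]] [[0.67289975 0.32351804 0.06      ]] [[0.49041282 0.24044488 0.045     ]]
pix proj pin [[238.53452898 143.06137467]] [[205.88713226 171.73732434]]
```

>>> drive_tool([
  [0,20,28,0,-0.03],
  [0,20,28,0,-0.03],
  [0,20,28,0,-0.03],
  [0,20,28,0,-0.03],
  [0,20,28,0,-0.03],
  [0,20,28,0,-0.03],
  [0,20,28,0,-0.03],
  [0,20,28,0,-0.03],
  [0,20,28,0,-0.03],
  [0,20,28,0,-0.03],
  [0,20,28,0,-0.03],
  [0,20,28,0,-0.03],
  [0,20,28,0,-0.03],
  [0,20,28,0,-0.03],
  [0,20,28,0,-0.03],
  [0,20,28,0,-0.03],
  [0,20,28,0,-0.03],
  [0,20,28,0,-0.02],
  [0,20,28,0,0],
  [0,20,28,0,0],
])

```text
clock: 1.77
position: [0.5791, -0.0375, 0.2264]
ee_rot: [3.119, -0.377, -0.001]
force: [0.8, -0.3, -0.3]
width: 0.997
gripper_force: 0.0
```

>>> drive_tool([
  [0,25,30,-15,0],
  [0,25,30,-15,0],
  [0,1,5,-30,0],
  [0,0,0,-30,0],
  [0,0,0,-25,0],
  [0,0,0,-20,0],
  [0,0,0,-10,0],
  [0,0,0,-5,0],
  [0,0,0,0,0],
])

```text
clock: 2.52
position: [0.6289, 0.0257, 0.0761]
ee_rot: [3.119, -0.377, -0.002]
force: [-0.1, -0.1, -0.3]
width: 1.001
gripper_force: 0.0
```

>>> drive_tool([
  [0.5,0,0,0,0],
  [0.7,0,0,0,0],
  [0.75,0,0,0,0],
  [0.85,0,0,0,0],
  [0.85,0,0,0,0],
  [0.85,0,0,0,0],
  [0.85,0,0,0,0],
  [0.85,0,0,0,0],
], grip_force=4)

```text
clock: 3.18
position: [0.6294, 0.0258, 0.0769]
ee_rot: [3.119, -0.376, 0.0]
force: [0.2, 0.4, 0.1]
width: 0.47
gripper_force: 0.0
```

>>> drive_tool([
  [0.85,0,0,0,0],
  [0.85,0,0,0,0],
  [0.85,0,0,0,0],
  [0.85,0,0,0,0],
  [0.85,0,0,0,0],
  [0.85,0,0,0,0],
])

```text
clock: 3.68
position: [0.6298, 0.0278, 0.0769]
ee_rot: [-3.117, 0.374, -0.001]
force: [2.4, 5.0, -2.4]
width: 0.216
gripper_force: 4.0
```

>>> drive_tool([
  [0.85,0.5,2,0,0],
  [0.85,0,0,0,0],
  [0.85,0,0,0,0],
])

```text
clock: 3.93
position: [0.6299, 0.0278, 0.0768]
ee_rot: [3.119, -0.377, -0.0]
force: [-0.0, 0.6, 0.3]
width: 0.216
gripper_force: 4.0
```

>>> drive_tool([
  [0.65,0,0,0,0],
  [0.65,0,0,0,0],
  [0.65,0,0,15,0],
  [0.65,0,0,20,0],
  [1,0,0,0,0],
  [1,0,0,0,0],
  [1,0,0,0,0],
  [1,0,0,0,0],
  [1,0,0,0,0],
  [1,0,0,0,0],
  [1,0,0,-4,0],
  [1,0,0,0,0],
])

```text
clock: 4.93
position: [0.6294, 0.0277, 0.1068]
ee_rot: [3.119, -0.377, -0.002]
force: [-0.6, 1.0, -0.1]
width: 0.001
gripper_force: 0.0
```

>>> drive_tool([
  [1,0,0,-2,0],
  [1,0,0,-2,0],
  [1,0,0,0,0],
])

```text
clock: 5.18
position: [0.6296, 0.0277, 0.1033]
ee_rot: [3.119, -0.377, -0.001]
force: [0.3, -0.3, 0.5]
width: 0.004
gripper_force: 0.0
```

>>> drive_tool([
  [1,0,0,-2,0],
  [1,0,0,-2,0],
  [1,0,0,0,0],
])

```text
clock: 5.43
position: [0.6301, 0.0279, 0.1014]
ee_rot: [3.119, -0.377, 0.001]
force: [-5.3, -1.1, 14.3]
width: 0.002
gripper_force: 7.2
```

>>> drive_tool([
  [1,0,0,-2,0],
  [1,0,0,-1,0],
  [1,0,0,0,0],
])

```text
clock: 5.68
position: [0.6302, 0.0279, 0.1012]
ee_rot: [3.119, -0.377, 0.004]
force: [-14.8, -1.8, 39.6]
width: 0.008
gripper_force: 19.7
```

>>> drive_tool([
  [0.9,0,0,20,0],
  [0.45,0,0,30,0],
  [0.45,-13,-26,5,0.12],
  [0.45,-13,-26,0,0.12],
  [0.45,-13,-26,0,0.12],
  [0.45,-13,-26,0,0.12],
  [0.45,-13,-26,0,0.12],
  [0.45,-13,-26,0,0.12],
  [0.45,-13,-26,0,0.12],
  [0.45,-13,-26,0,0.12],
  [0.45,-13,-26,0,0.02],
  [0.45,-10,-26,0,0],
  [0.45,0,0,0,0],
])

```text
clock: 6.77
position: [0.4998, -0.2391, 0.1515]
ee_rot: [2.932, 1.123, -0.005]
force: [0.1, -0.8, -1.0]
width: 0.55
gripper_force: 0.0
```

```bash
python3 - <<'E'
from h import *
T=load('top0');S=load('side0')
c=lambda *p:np.array(p)/5.6+[272-.4,170-.4]
s=lambda *p:np.array(p)/5.6+[250-.4,110-.4]
q=plane(T,[c(243,22),c(338,112)],.003);v=q[0]-q[1];print(q,np.linalg.norm(v),np.arctan2(v[1],v[0]))
print('top corners',plane(T,[c(430,163),c(402,194),c(398,113)],.026))
print('side top/back corners',plane(S,[s(293,205),s(232,207)],.026),plane(S,[s(293,262),s(235,268)],0))
# dark mask of the grip in top
g=cv2.GaussianBlur(cv2.cvtColor(cv2.imread('pics/top0.png'),cv2.COLOR_BGR2GRAY),(3,3),0)[170:206,310:352]
m=(g<95).astype(np.uint8);print(g.min(),np.median(g),m.sum())
for t in(85,95,100):
    n,l,st,ce=cv2.connectedComponentsWithStats((g<t).astype(np.uint8));i=1+st[1:,4].argmax();p=ce[i]+[310,170];ys,xs=np.where(l==i)
    w=cv2.fitLine(np.c_[xs,ys].astype(np.float32),cv2.DIST_L2,0,.01,.01).ravel()
    P=plane(T,[p,p+w[:2]*8],.015);d=P[0]-P[1];print(t,st[i],P[0],np.arctan2(d[1],d[0]))
print(observe()['position'],observe()['ee_rot'])
E
```

```text
[[ 0.57253982 -0.16725661  0.003     ]
 [ 0.52908743 -0.20872104  0.003     ]] 0.06006170945324025 0.7619916703949549
top corners [[ 0.50024223 -0.24316644  0.026     ]
 [ 0.48642819 -0.22975983  0.026     ]
 [ 0.52330352 -0.2304085   0.026     ]]
side top/back corners [[ 0.49358696 -0.24080874  0.026     ]
 [ 0.51894433 -0.22614781  0.026     ]] [[ 0.48738875 -0.23105282  0.        ]
 [ 0.51047669 -0.21427418  0.        ]]
73 121.0 44
85 [27 27  7  7 24] [ 0.49985084 -0.22527598  0.015     ] 0.7338366475059199
95 [24 23 11 11 44] [ 0.50280188 -0.22327322  0.015     ] 0.7996623742294247
100 [22 21 16 14 96] [ 0.5057148  -0.22446879  0.015     ] 0.8378763411799437
[ 0.49976023 -0.23906858  0.15151549] [ 2.93152548  1.12320744 -0.0046804 ]
```

>>> drive_tool([
  [0.45,2,8,-30,0.015],
  [0.45,0,0,-35,0],
  [0.45,0,0,-35,0],
  [0.45,0,0,-25,0],
  [0.45,0,0,-14,0],
  [0.45,0,0,-9,0],
  [0.45,0,0,0,0],
])

```text
clock: 7.35
position: [0.504, -0.2237, 0.0022]
ee_rot: [-2.919, -1.157, 0.003]
force: [-0.4, 0.4, 0.5]
width: 0.548
gripper_force: 0.0
```

```bash
python3 - <<'E'
from h import *
o=observe();print(o['position'],o['force'],o['width'])
a=snap('top','t1.png');b=snap('side','s1.png')
A=cv2.resize(cv2.imread('pics/t1.png')[150:230,290:370],None,fx=5,fy=5,interpolation=cv2.INTER_CUBIC)
B=cv2.resize(cv2.imread('pics/s1.png')[120:200,245:325],None,fx=5,fy=5,interpolation=cv2.INTER_CUBIC)
cv2.imwrite('pics/g1.png',np.hstack([A,B]))
E
```

```text
[ 0.50398563 -0.2236795   0.00219776] [-0.42717133  0.40529185  0.51738151] 0.5483892839669103
```

View pics/g1.png

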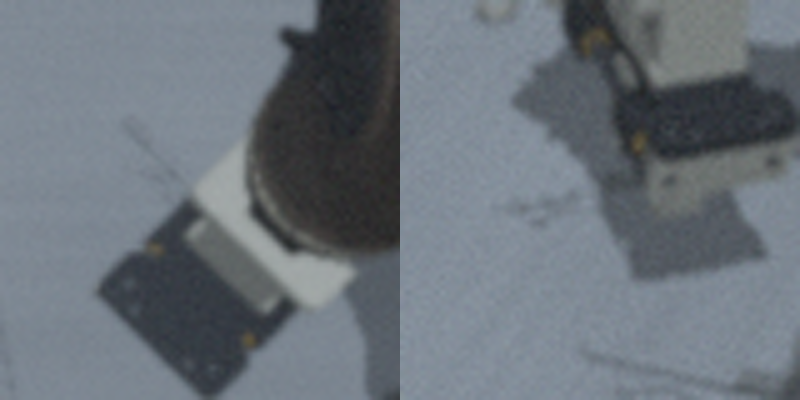

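The clip's leg is visible from the tip at (128,125) running under the gripper (left crop), and nothing has been touched. The tool is about 6 mm too far forward, so I correct that before gripping.

>>> drive_tool([
  [0.45,-2,-7,0,0],
  [0.45,0,0,0,0],
  [0.45,0,0,0,0],
])

```text
clock: 7.7
position: [0.5033, -0.2324, 0.0049]
ee_rot: [2.92, 1.155, 0.002]
force: [0.1, 0.6, 0.7]
width: 0.552
gripper_force: 0.0
```

>>> drive_tool([
  [0.75,0,0,0,0],
  [0.9,0,0,0,0],
  [0.9,0,0,0,0],
  [0.9,0,0,0,0],
  [0.95,0,0,0,0],
  [0.95,0,0,0,0],
  [0.95,0,0,0,0],
  [0.95,0,0,0,0],
  [0.95,0,0,0,0],
], grip_force=25)

```text
clock: 8.45
position: [0.5029, -0.2311, 0.0038]
ee_rot: [-2.92, -1.158, 0.0]
force: [0.1, -0.5, 1.0]
width: 0.154
gripper_force: 25.0
```

```bash
cat >> h.py <<'E'
def avg(n=6):
    P=[];F=[]
    for _ in range(n): get_image('top'); o=observe(); P.append(o['position']);F.append(o['force'])
    v=o['ee_rot'];print('P',np.mean(P,0).round(4),np.std(P,0).round(4),'F',np.mean(F,0).round(1),'yaw',round(2*np.arctan2(v[1],v[0]),3),o['width'])
E
python3 -c "
from h import *
avg()"
```

```text
P [ 0.5029 -0.2311  0.0038] [0. 0. 0.] F [-0.1  0.2 -0.2] yaw -5.528 0.15380756866366466
```

>>> drive_tool([
  [0.95,0,0,5,0],
  [0.95,0,0,15,0],
  [0.95,0,0,30,0],
  [0.95,0,20,30,-0.09],
  [0.95,1,27,20,-0.11],
  [0.95,1,27,0,-0.11],
  [0.95,1,27,0,-0.11],
  [0.95,1,27,0,-0.11],
  [0.95,1,27,0,-0.11],
  [0.95,1,27,0,-0.11],
  [0.95,1,27,0,-0.11],
  [0.95,1,27,0,-0.11],
  [0.95,1,27,0,-0.02],
  [0.95,1,20,0,0],
  [0.95,0,5,0,0],
  [0.95,0,0,0,0],
  [0.95,0,0,0,0],
  [0.95,0,0,0,0],
], grip_force=45)

```text
clock: 10.25
position: [0.5128, 0.0551, 0.1039]
ee_rot: [3.119, -0.371, -0.0]
force: [0.3, -0.1, -0.5]
width: 0.149
gripper_force: 45.0
```

```bash
python3 -c "
from h import *
avg(3)"
```

```text
P [0.5129 0.0552 0.1039] [0.     0.0001 0.    ] F [ 0.2  0.3 -1.1] yaw -0.237 0.14798093628147468
```

>>> drive_tool([
  [0.95,0,1,-10,0],
  [0.95,0,0,-7.6,0],
  [0.95,0,0,0,0],
  [0.95,0,0,0,0],
  [0.95,0,0,0,0],
])

```text
clock: 10.82
position: [0.5127, 0.0578, 0.086]
ee_rot: [3.12, -0.369, -0.001]
force: [-0.7, 1.4, -0.2]
width: 0.145
gripper_force: 45.0
```

```bash
python3 - <<'E'
from h import *
avg(2)
a=snap('top','t2.png');b=snap('side','s2.png')
A=cv2.resize(cv2.imread('pics/t2.png')[100:180,200:280],None,fx=5,fy=5,interpolation=cv2.INTER_CUBIC)
B=cv2.resize(cv2.imread('pics/s2.png')[145:225,180:260],None,fx=5,fy=5,interpolation=cv2.INTER_CUBIC)
cv2.imwrite('pics/g2.png',np.hstack([A,B]))
E
```

```text
P [0.513  0.0579 0.0863] [0.     0.     0.0001] F [-0.2 -0.4 -0.7] yaw 6.048 0.14951300919084182
```

View pics/g2.png

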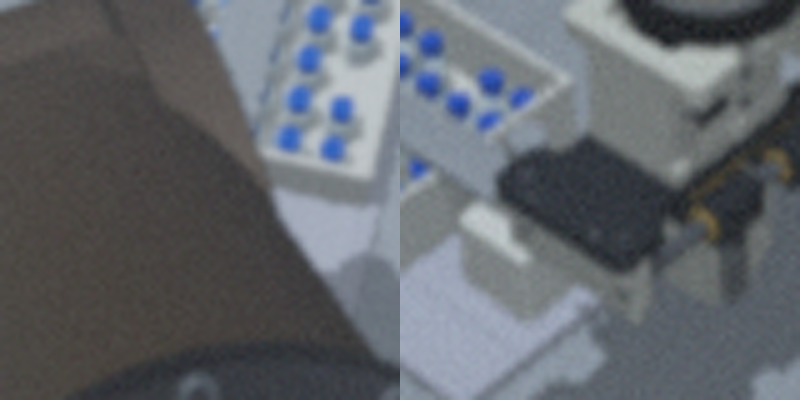

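The picture shows the gripper hiding the pin and leg in both views, with no contact with the jig, so I proceed by feel.

>>> drive_tool([
  [0.95,-0.5,-2,0,0],
  [0.95,0,0,0,0],
  [0.95,0,0,0,0],
  [0.95,0,0,0,0],
])

```text
clock: 11.35
position: [0.5124, 0.0558, 0.0863]
ee_rot: [3.12, -0.369, 0.0]
force: [0.5, 0.0, -0.2]
width: 0.151
gripper_force: 45.0
```

```bash
python3 -c "
from h import *
avg(3)"
```

```text
P [0.5124 0.0558 0.0863] [0. 0. 0.] F [ 0.6  0.  -0.7] yaw -0.235 0.14475942958567545
```

>>> drive_tool([
  [0.95,3.9,-0.9,0,0],
  [0.95,3.9,-0.9,0,0],
  [0.95,3.9,-1,0,0],
  [0.95,2,-0.5,0,0],
  [0.95,1.9,-0.5,0,0],
  [0.95,1.9,-0.4,0,0],
  [0.95,0,0,0,0],
])

```text
clock: 12.08
position: [0.5303, 0.0515, 0.0862]
ee_rot: [3.12, -0.369, 0.0]
force: [0.5, -1.2, -0.7]
width: 0.149
gripper_force: 45.0
```

```bash
python3 -c "
from h import *
avg(2)"
```

```text
P [0.5299 0.0516 0.0862] [0.0001 0.     0.    ] F [-0.4  0.3 -0.5] yaw -0.235 0.146450469349133
```

>>> drive_tool([
  [0.95,1.9,-0.5,0,0],
  [0.95,1,-0.2,0,0],
  [0.95,0,0,0,0],
])

```text
clock: 12.43
position: [0.533, 0.0508, 0.0863]
ee_rot: [3.12, -0.369, 0.0]
force: [-0.3, 0.1, -0.9]
width: 0.149
gripper_force: 45.0
```

>>> drive_tool([
  [0.95,1.9,-0.5,0,0],
  [0.95,1.9,-0.4,0,0],
  [0.95,0,0,0,0],
])

```text
clock: 12.68
position: [0.537, 0.0499, 0.0863]
ee_rot: [-3.12, 0.369, -0.001]
force: [0.3, -0.3, -1.5]
width: 0.154
gripper_force: 45.0
```

>>> drive_tool([
  [0.95,2.9,-0.7,0,0],
  [0.95,2.9,-0.7,0,0],
  [0.95,2.9,-0.7,0,0],
  [0.95,2.9,-0.7,0,0],
  [0.95,0,0,0,0],
])

```text
clock: 13.1
position: [0.549, 0.047, 0.0863]
ee_rot: [-3.12, 0.369, -0.001]
force: [0.4, 0.1, -0.5]
width: 0.151
gripper_force: 45.0
```

>>> drive_tool([
  [0.95,2.9,-0.7,0,0],
  [0.95,2.9,-0.7,0,0],
  [0.95,2.9,-0.7,0,0],
  [0.95,0,0,0,0],
])

```text
clock: 13.43
position: [0.5576, 0.0449, 0.0863]
ee_rot: [-3.12, 0.369, -0.001]
force: [-0.0, -1.2, -1.0]
width: 0.148
gripper_force: 45.0
```

>>> drive_tool([
  [0.95,1.9,-0.5,0,0],
  [0.95,1.9,-0.4,0,0],
  [0.95,1.9,-0.5,0,0],
  [0.95,0,0,0,0],
])

```text
clock: 13.77
position: [0.5624, 0.0444, 0.0861]
ee_rot: [-3.12, 0.367, 0.001]
force: [-0.8, 3.3, -2.2]
width: 0.15
gripper_force: 45.0
```

>>> drive_tool([
  [0.95,1.9,-0.5,0,0],
  [0.95,1.9,-0.4,0,0],
  [0.95,1.9,-0.5,0,0],
  [0.95,0,0,0,0],
])

```text
clock: 14.1
position: [0.568, 0.0433, 0.0861]
ee_rot: [-3.119, 0.367, 0.001]
force: [-1.0, 4.1, -2.8]
width: 0.148
gripper_force: 45.1
```

>>> drive_tool([
  [0.95,1.9,-0.5,0,0],
  [0.95,1.9,-0.4,0,0],
  [0.95,1.9,-0.5,0,0],
  [0.95,0,0,0,0],
])

```text
clock: 14.43
position: [0.5752, 0.0416, 0.0866]
ee_rot: [-3.119, 0.368, -0.003]
force: [4.0, 5.0, -1.9]
width: 0.145
gripper_force: 45.1
```

>>> drive_tool([
  [0.95,1.9,-0.5,0,0],
  [0.95,1.9,-0.5,0,0],
  [0.95,1.9,-0.5,0,0],
  [0.95,0,0,0,0],
])

```text
clock: 14.77
position: [0.5808, 0.0396, 0.0866]
ee_rot: [-3.119, 0.368, -0.003]
force: [3.1, 3.2, -2.1]
width: 0.147
gripper_force: 45.0
```

>>> drive_tool([
  [0.95,1.9,-0.5,0,0],
  [0.95,1.9,-0.5,0,0],
  [0.95,0,0,0,0],
])

```text
clock: 15.02
position: [0.5842, 0.0381, 0.0864]
ee_rot: [3.12, -0.369, 0.001]
force: [2.2, 2.4, -1.1]
width: 0.151
gripper_force: 45.0
```

>>> drive_tool([
  [0.95,1.5,-0.3,0,0],
  [0.95,1,-0.2,0,0],
  [0.95,0,0,0,0],
])

```text
clock: 15.27
position: [0.5856, 0.0379, 0.0861]
ee_rot: [3.12, -0.369, -0.001]
force: [-1.2, 4.5, -0.9]
width: 0.149
gripper_force: 45.0
```

>>> drive_tool([
  [0.95,1,-0.2,0,0],
  [0.95,1,-0.2,0,0],
  [0.95,0,0,0,0],
])

```text
clock: 15.52
position: [0.5868, 0.0379, 0.0859]
ee_rot: [3.12, -0.368, -0.004]
force: [-4.0, 5.0, 0.5]
width: 0.15
gripper_force: 45.0
```

>>> drive_tool([
  [0.95,1,-0.4,0,0],
  [0.95,1,-0.4,0,0],
  [0.95,0,0,0,0],
])

```text
clock: 15.77
position: [0.5871, 0.0378, 0.0857]
ee_rot: [3.12, -0.367, -0.009]
force: [-9.1, 6.6, 4.0]
width: 0.15
gripper_force: 45.0
```

>>> drive_tool([
  [0.95,1,-0.4,0,0],
  [0.95,1,-0.4,0,0],
  [0.95,0,0,0,0],
])

```text
clock: 16.02
position: [0.5874, 0.0376, 0.0855]
ee_rot: [3.12, -0.366, -0.013]
force: [-15.3, 8.1, 8.0]
width: 0.149
gripper_force: 45.0
```

>>> drive_tool([
  [0.95,-3,1.5,1,0],
  [0.95,-1.2,1.5,0,0],
  [0.95,0,0,0,0],
])

```text
clock: 16.27
position: [0.5869, 0.0384, 0.087]
ee_rot: [3.119, -0.369, -0.002]
force: [-3.1, 2.9, -0.8]
width: 0.147
gripper_force: 45.0
```

>>> drive_tool([
  [0.8,-0.5,0.5,0,0],
  [0.6,0,0,0,0],
  [0.4,0,0,0,0],
  [0.4,0,0,0,0],
  [0.4,0,0,0,0],
  [0.4,0,0,0,0],
  [0.4,0,0,0,0],
  [0.4,0,0,5,0],
  [0.4,0,0,15,0],
  [0.4,0,0,25,0],
  [0.4,0,0,35,0],
  [0.4,-20,-20,20,0],
  [0.4,-20,-30,0,0],
  [0.4,-20,-30,0,0],
  [0.4,-20,-30,0,0],
  [0.4,-20,-30,0,0],
  [0.4,-20,-30,0,0],
  [0.4,-20,-30,0,0],
  [0.4,-20,-30,0,0],
  [0.4,0,0,0,0],
])

```text
clock: 17.93
position: [0.4229, -0.1969, 0.1876]
ee_rot: [3.115, -0.382, -0.002]
force: [-0.2, -0.5, 0.8]
width: 0.602
gripper_force: 0.0
```

```bash
python3 - <<'E'
from h import *
snap('top','t3.png');snap('side','s3.png')
A=cv2.resize(cv2.imread('pics/t3.png')[100:180,200:280],None,fx=5,fy=5,interpolation=cv2.INTER_CUBIC)
B=cv2.resize(cv2.imread('pics/s3.png')[145:225,180:260],None,fx=5,fy=5,interpolation=cv2.INTER_CUBIC)
cv2.imwrite('pics/g3.png',np.hstack([A,B]))
E
```

```text
(no output)
```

View pics/g3.png

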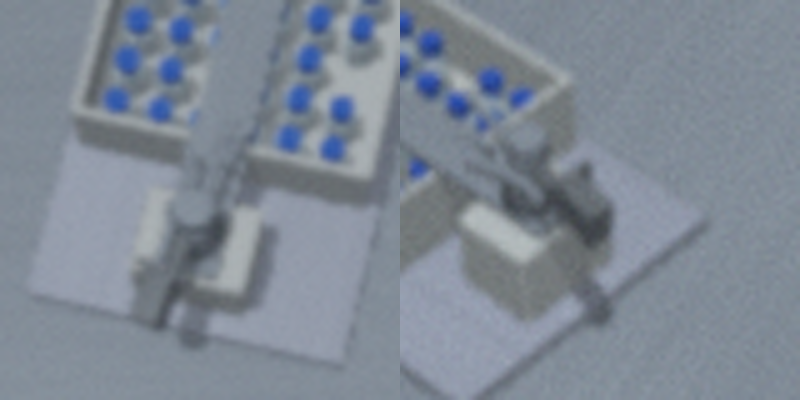

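The clip sits in the pin with its sleeve against it: grip at about (155,300) in the left crop and (590,205) in the right crop, pin at (192,210). The bow runs past the pin, and the arm is clear.

```bash
python3 -c "
from h import *
print(arm.sign_off())"
```

```text
the job is handed in; nothing more can be done
None
```

The R-clip is through the pin and pushed home until its sleeve stopped against the pin. I let go, moved the arm clear and handed the job in at about 18 s; the arm never went near the carton, vial or jar.

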